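# Put four desk things away in their own holders

## Task

Clear up the desk: put the marker lying in the long wooden rest, the eraser lying in the short wooden rest, the glue stick standing upright in the round cup, and the white mouse on the grey pad, lined up with the pad and inside its oval outline. The mouse, marker and eraser may point either way along their places. Set each thing down gently without dropping it, and leave the binder clip and the sharpener where they are.

Things in the scene. Friction and masses are not known exactly. Their poses are not given: they have to be found in the camera images.
- marker: Loose fat black marker pen lying flat, 19 wide (x) x 135 long (y) x 20 high; does not roll. Weighs under 0.05 kg. Origin: centre of its underside; z up.
- eraser: Loose white eraser in a blue sleeve lying flat, 23 wide (x) x 56 long (y) x 12 high. Under 0.05 kg. Origin: centre of its underside; z up.
- glue_stick: Loose glue stick standing upright, white and red, round, diameter 26, height 96. About 0.04 kg. Origin: centre of its foot; z up along its axis.
- mouse: Loose low white computer mouse, 106 long (x) x 55 wide (y) x 24 high, rounded top, sides steep and graspable in the lower 12 mm. About 0.09 kg. Origin: centre of its underside; z up.
- marker_rest: The longer of two fixed pale wooden rests: base plate 157 long (y) x 42 wide (x), its top 6 above the desk; inside 151 x 36, walls 3 thick reaching 16 above the desk. The long side walls are open over the middle 66 so that fingers can pass. Origin: centre of its underside, at desk height; y along its length, z up.
- eraser_rest: The shorter of two fixed pale wooden rests: base plate 80 long (y) x 47 wide (x), its top 6 above the desk; inside 74 x 41, walls 3 thick reaching 13 above the desk. The long side walls are open over the middle 50 so that fingers can pass. Origin: centre of its underside, at desk height; y along its length, z up.
- glue_cup: Fixed round pale wooden cup, open at the top: outer diameter 52, wall 4 (inner diameter 44), height 40, floor 6 thick. Origin: centre of its underside, at desk height; z up.
- mouse_pad: Fixed small flat grey felt pad, 136 long (x) x 84 wide (y) and 5 thick, with a thin pale oval outline 124 x 74 stitched on it, a little larger than the mouse. Origin: centre of its underside, at desk height; x along its length, z up.
- binder_clip: Loose small black binder clip, 24 x 32, 36 high with its wire arms: a bystander, to be left where it is. Stands on the 2 mm high blue desk mat. Origin: centre of its underside; z up.
- sharpener: Loose small pale metal pencil sharpener, 16 x 25 x 12: a bystander, to be left where it is. Stands on the 2 mm high blue desk mat. Origin: centre of its underside; z up.
Things that resemble listed ones, but are neither listed nor needed, are in the scene too. Leave any purple look-alike of the eraser alone. What is shaped like the eraser_rest but black or turquoise is not meant.

How it is judged:
At the end, for the whole second after the job is handed in: Each thing rests in its own holder, released and still: centres within 15 mm seen from above, underside at most 4 mm above the holder's base, upright within 0.12 rad; marker, eraser and mouse aligned with their holder within 0.25 rad, either way round (horizontal distance between marker and marker_rest below 0.015 m and z of marker in the frame of marker_rest between 0.003 and 0.01 m and angle between each of marker, eraser, glue_stick, mouse's own z axis and vertical below 0.12 rad and linear speed of each of marker, eraser, glue_stick, mouse below 0.02 m/s and angle between the x axis of marker and the x axis of marker_rest, either way round below 0.25 rad and horizontal distance between eraser and eraser_rest below 0.015 m and z of eraser in the frame of eraser_rest between 0.003 and 0.01 m and angle between the x axis of eraser and the x axis of eraser_rest, either way round below 0.25 rad and horizontal distance between glue_stick and glue_cup below 0.015 m and z of glue_stick in the frame of glue_cup between 0.003 and 0.01 m and horizontal distance between mouse and mouse_pad below 0.015 m and z of mouse in the frame of mouse_pad between 0.002 and 0.009 m and angle between the x axis of mouse and the x axis of mouse_pad, either way round below 0.25 rad); the robot touches nothing.
It fails at once if the binder clip is shifted by more than 2 cm (distance of binder_clip from where it was at the start of the episode above 0.02 m).
It fails at once if the sharpener is shifted by more than 2 cm (distance of sharpener from where it was at the start of the episode above 0.02 m).
It fails at once if a thing is dropped or thrown (faster than 0.7 m/s while out of the fingers) ((linear speed of marker above 0.7 m/s and contact force between marker and the fingers below 0.01 N) or (linear speed of eraser above 0.7 m/s and contact force between eraser and the fingers below 0.01 N) or (linear speed of glue_stick above 0.7 m/s and contact force between glue_stick and the fingers below 0.01 N) or (linear speed of mouse above 0.7 m/s and contact force between mouse and the fingers below 0.01 N)).
It also fails if it takes over 99 s, if anything falls off the work surface, if the arm or the gripper's body presses on something with over 40 N, if the wrist force passes 120 N, or if a joint passes its speed limit or range.

## Robot

A 7-joint arm with a two-finger parallel gripper is mounted at the origin on a cart in front of the work surface, level with it; the furniture and walls round the work are solid. World frame = base frame: x ahead of the robot, y to its left, z up, the work surface at z = 0. Lengths are in m, angles in rad, forces in N, time in s.
With the tool pointing down it reaches from about 0.35 to 0.9 m from the base axis. Payload 19.9 kg.
Tool frame: the origin (TCP) lies on the mounting face of the last link; the fingertips stand 199 mm ahead of it and the grasp point (between the pads) lies 180 mm ahead of it; z points along the fingers, y is the line along which they close (so a half turn about z gives the same grasp; the last joint's range is limited). The gripper opens to 94 mm and grips with 3 to 60 N. Pads are 16 mm wide; open, the fingers measure 119 mm over their backs; the gripper's body (75 mm by 177 mm) begins 78 mm behind the grasp point.
Start: joints at [1.272, 0.417, -0.01, 1.614, 0.005, 1.111, -0.053], TCP at [0.159, -0.604, 0.405] pointing down, gripper open.
Joint ranges: [-2.81, 2.81], [-0.39, 2.02], [-1.27, 1.25], [0.06, 2.57], [-1.19, 4.33], [0.19, 2], [-2.82, 2.82]. Speed limits (rad/s): [1.89, 1.89, 2.39, 2.39, 3.01, 3.01, 3.01].

## Interface

Orientations are given as a unit quaternion [w, x, y, z].
In Python, from plant import arm gives the robot as it stands.
- The arm moves only by the tool drive_tool, never from a script. Its argument "targets" is a list of rows, each a list of 2 entries, a list of its own where there are three numbers: the shift along the world's x, y, z in m, then the turn, a rotation vector about the world's x, y, z in degrees. In form: [[[dx, dy, dz], [ax, ay, az]], ...]. A call has 1 to 8 rows; each row shifts and turns the commanded pose from where the row before left it; what a row does not reach is not made up. A row lasts 1/8 s, in which the tool goes at most 62.5 mm and 10.7 degrees, less where a joint would pass 70% of its speed; a pose out of reach is approached as far as the arm can. A call with a gripper value outside its range is refused whole. "claw" is the gripper command: -1 is fully open, 1 is shut, values between are in proportion, set as the call begins (left out, the last holds). The fingers move at their own pace and stop on an object; "force" is the grip in N (left out, the last holds). Time passes only in rows, so rows that do not move let the fingers close. It gives the time, the measured TCP pose, the force, the opening and the grip force at its end, in the units of the state.
- arm.read_state(): the state, without advancing time (a new reading comes with each control period).
- arm.capture(name): name is "scene" or "side" or "wrist"; returns a dict with "frame" (420x560x3 uint8, red, green, blue), "z_map" (420x560 float32, m along the optical axis (not along the pixel's ray), 0 where there is no reading), "fx", "fy", "cx", "cy" (pixels), "R" (3x3) and "t" (3): a world point X has camera coordinates R X + t; the wrist camera has in their place "tool_from_camera" (4x4, takes a point from camera to tool coordinates, whose origin is the TCP and whose axes are the flange's). Camera axes: x right, y down, z forward; pixel columns grow to the right and rows downward; lengths in m; the calibration is good to about 2 mm. The wrist camera is an equidistant fisheye: a pixel r from the principal point sees the ray r / f radians off the axis. A picture is of the moment at which its call begins: read the wrist's pose just before it.
- arm.job_done(): hands the job in; it is judged then, once.
Trained networks look in the newest picture that a camera, given by its name, has taken for a name from the list of things; names that differ only in an ending like _2 or _b are one class to them, and where a whole thing is asked for, a point or a joint stands for the part that bears it (a point fixed in the world has none). Each returns a list of dicts, best first, with "confidence" (0 to 1); they miss things now and then, are a little off and sometimes report something else, mostly with a low value. They report only what shows in the picture. A call takes as long as a camera call. They do not tell look-alikes from the thing itself.
- arm.masks_of(camera, name): "region" (420x560 bool, what is visible of it) and "bbox" ([centre column, centre row, width, height] in pixels, round what is visible of it).
The state is a dict: "clock": time; "joints": joint angles; "dq": joint speeds; "joint_torque": joint torques, N m; "position": TCP position; "eef_rot": TCP orientation; "force": force on the tool from outside, world axes, zero at the start; "ft_torque": the same for the moment, N m; "finger_gap": opening from 0.0 (shut) to 1.0 (fully open); "grip_force": force on a finger pad.
Only numpy, scipy, OpenCV 4.12 (cv2) and the standard library are available. Lean on these libraries where they do the work, as an engineer would, in place of code of your own. Each camera call takes 0.05 s, during which the arm holds its last target. There are 200 camera calls.

## Working session

There is one attempt and no reset: what is moved stays moved. The work goes in short steps, Python scripts to look and compute and a tool call to move; the robot and the scene stay as the last step left them, time stands still between calls to the robot, and variables do not carry over. Pictures are saved under pics/ and viewed, at most 14 in all, crops included, and the job is handed in when it is done.

Besides the shell and the picture viewer there is one more tool, called after "Call:" by a JSON object that holds its "op" and its "data", one argument or row to a line. drive_tool: Moves the arm, as the interface text tells. Its arguments: {"type":"object","properties":{"targets":{"type":"array","items":{"type":"array"}},"claw":{"type":"number"},"force":{"type":"number"}},"required":["targets"]}

```bash
mkdir -p pics; ls
cat > h.py <<'E'
import numpy as np, cv2
from plant import arm
from scipy.spatial.transform import Rotation as Ro
def world(c,mask):
    z=c["z_map"]; v,u=np.nonzero(mask&(z>0)); d=z[v,u]
    P=np.c_[(u-c["cx"])*d/c["fx"],(v-c["cy"])*d/c["fy"],d]
    return (P-c["t"])@np.array(c["R"])   # R^T (P-t)
def save(img,name): cv2.imwrite("pics/"+name,cv2.cvtColor(img,cv2.COLOR_RGB2BGR))
E
python3 - <<'E'
from h import *
s=arm.read_state(); print({k:np.round(v,3) for k,v in s.items()})
names="marker eraser glue_stick mouse marker_rest eraser_rest glue_cup mouse_pad binder_clip sharpener".split()
for cam in("scene","side"):
    c=arm.capture(cam); save(c["frame"],cam+"0.png")
    print(cam,np.round(-np.array(c["R"]).T@c["t"],2))
    for n in names:
        for m in arm.masks_of(cam,n)[:4]:
            P=world(c,m["region"])
            if len(P)<5: continue
            r=cv2.minAreaRect((P[:,:2]*1000).astype(np.float32))
            print(n,round(m["confidence"],2),np.round(m["bbox"]),"med",np.round(np.median(P,0),3),"zmax",round(float(np.percentile(P[:,2],97)),3),"rect",np.round(r[0]),np.round(r[1]),round(r[2]))
E
```

```text
pics
{'clock': np.float64(0.0), 'joints': array([ 1.272,  0.418, -0.01 ,  1.614,  0.005,  1.111, -0.053]), 'dq': array([ 0.   , -0.001,  0.001,  0.002,  0.   , -0.001,  0.001]), 'joint_torque': array([-1.0000e-03, -8.5125e+01,  6.3800e-01, -4.2600e+01, -4.9000e-02,
        1.9000e-02,  0.0000e+00]), 'position': array([ 0.159, -0.604,  0.404]), 'eef_rot': array([-0.001,  0.992,  0.129, -0.   ]), 'force': array([ 0.417, -0.002,  0.696]), 'ft_torque': array([0.01 , 0.028, 0.004]), 'grip_force': np.float64(0.0), 'finger_gap': np.float64(1.001)}
scene [0.04 0.67 0.81]
marker 0.59 [378. 181.   8.  36.] med [ 0.375 -0.276  0.019] zmax 0.022 rect [ 378. -286.] [ 19. 118.] 26
eraser 0.92 [252. 380.  32.  27.] med [0.314 0.381 0.012] zmax 0.015 rect [317. 377.] [61. 30.] 5
eraser 0.75 [252. 334.  28.  25.] med [0.367 0.308 0.013] zmax 0.016 rect [368. 306.] [23. 56.] 79
eraser 0.55 [294. 361.  30.  17.] med [0.265 0.304 0.012] zmax 0.016 rect [268. 301.] [55. 30.] 33
glue_stick 0.57 [283. 253.  12.  37.] med [0.415 0.127 0.061] zmax 0.099 rect [446.  81.] [ 27. 123.] 36
glue_stick 0.2 [341. 14
[... 2145 characters left out ...]
 [ 0.55  -0.387  0.005] zmax 0.013 rect [ 547. -383.] [51. 88.] 52
eraser_rest 0.78 [380. 299.  33.  26.] med [ 0.762 -0.309  0.007] zmax 0.014 rect [ 763. -303.] [56. 88.] 40
eraser_rest 0.7 [289. 142.  38.  22.] med [0.548 0.388 0.004] zmax 0.008 rect [550. 395.] [ 98. 140.] 43
eraser_rest 0.67 [330. 289.  35.  23.] med [ 0.637 -0.279  0.007] zmax 0.015 rect [ 639. -276.] [56. 80.] 60
glue_cup 0.84 [318. 180.  17.  24.] med [0.637 0.125 0.025] zmax 0.04 rect [637. 134.] [51. 55.] 16
mouse_pad 0.56 [291. 140.  40.  23.] med [0.55  0.391 0.004] zmax 0.008 rect [551. 395.] [ 97. 137.] 43
sharpener 0.42 [284. 273.  11.   9.] med [ 0.527 -0.229  0.011] zmax 0.015 rect [ 527. -228.] [27. 13.] 90
```

Run:
```python
import cv2
a=cv2.imread("pics/scene0.png"); b=cv2.imread("pics/side0.png")
cv2.imwrite("pics/sc_crop.png",cv2.resize(a[120:410,140:410],None,fx=2.05,fy=2.05,interpolation=cv2.INTER_CUBIC))
cv2.imwrite("pics/sd_crop.png",cv2.resize(b[120:360,180:420],None,fx=2.5,fy=2.5,interpolation=cv2.INTER_CUBIC))
```

```text
(no output)
```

View pics/sc_crop.png

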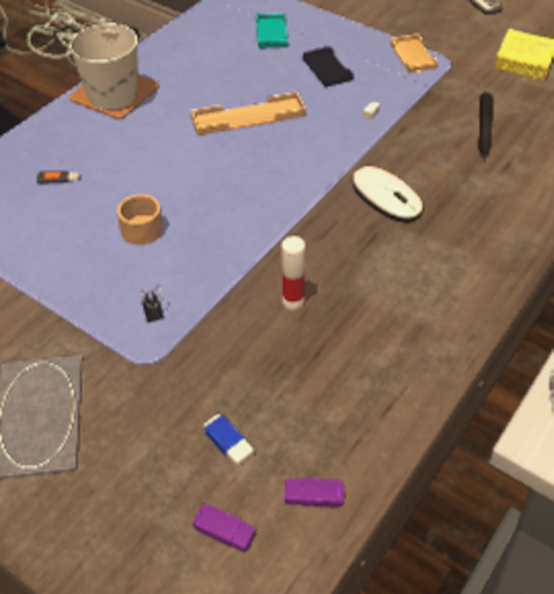

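View pics/sd_crop.png

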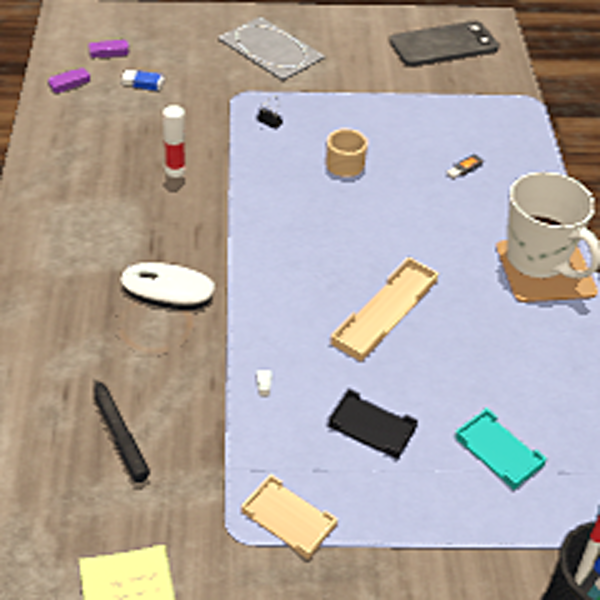

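The pictures match what the networks reported.

- **Erasers (scene picture):** blue-and-white at (252,334), purple at (252,380) and (294,361). I take the one at (252,334).
- **Rests (scene picture):** pale short rest at (340,147), black at (302,151), turquoise at (273,135). I take the pale one at (340,147).

The enlarged crop confirms both choices by colour. I start with the marker.

Call:
{"op": "drive_tool", "data": {
  "targets": [
    [[0.022, 0.031, -0.005], [0, 0, 9.9]],
    [[0.022, 0.031, -0.005], [0, 0, 9.9]],
    [[0.022, 0.031, -0.005], [0, 0, 9.9]],
    [[0.022, 0.031, -0.005], [0, 0, 9.9]],
    [[0.022, 0.031, -0.005], [0, 0, 9.9]],
    [[0.022, 0.031, -0.005], [0, 0, 9.9]],
    [[0.022, 0.031, -0.005], [0, 0, 9.9]],
    [[0.022, 0.031, -0.005], [0, 0, 9.9]]
  ],
  "claw": -1
}}

```text
clock: 2.1
position: [0.3359, -0.3553, 0.3647]
eef_rot: [0.0, 0.68, 0.733, -0.0]
force: [1.3, -0.5, 0.8]
finger_gap: 0.999
grip_force: 0.0
```

Call:
{"op": "drive_tool", "data": {
  "targets": [
    [[0.022, 0.031, -0.005], [0, 0, 9.9]],
    [[0.022, 0.031, -0.005], [0, 0, 9.9]],
    [[0, 0, 0], [0, 0, 0]]
  ]
}}

```text
clock: 2.48
position: [0.3806, -0.2924, 0.3546]
eef_rot: [0.0, 0.544, 0.839, 0.0]
force: [-0.2, -0.5, 0.6]
finger_gap: 1.001
grip_force: 0.0
```

```bash
cat >> h.py <<'E'
def look(name,pic=None,zlo=0.003,zhi=0.2,n=1):
    "wrist look: world points of the named thing, tool pose"
    s=arm.read_state(); c=arm.capture("wrist")
    if pic: save(c["frame"],pic)
    q=np.array(s["eef_rot"]); R=Ro.from_quat(q[[1,2,3,0]]).as_matrix()
    clo=np.degrees(np.arctan2(R[1,1],R[0,1]))
    print("t",round(float(s["clock"]),2),"tcp",np.round(s["position"],4),"closing",round(clo,1),"tilt",np.round(R[:,2],3),"gap",round(float(s["finger_gap"]),3))
    for m in arm.masks_of("wrist",name)[:n]:
        z=c["z_map"]; v,u=np.nonzero(m["region"]&(z>0)); d=z[v,u]
        x=(u-c["cx"])/c["fx"]; y=(v-c["cy"])/c["fy"]; th=np.hypot(x,y); k=np.where(th>1e-6,np.tan(th)/np.maximum(th,1e-9),1)
        P=np.c_[x*k*d,y*k*d,d]; T=np.array(c["tool_from_camera"])
        W=(P@T[:3,:3].T+T[:3,3])@R.T+s["position"]
        top=W[(W[:,2]>zlo)&(W[:,2]<zhi)]
        r=cv2.minAreaRect((top[:,:2]*1000).astype(np.float32)); (w,h),a=r[1],r[2]
        if w<h: a+=90
        print(name,round(m["confidence"],2),np.round(m["bbox"]),"n",len(W),"med",np.round(np.median(top,0),3),"z3/97",np.round(np.percentile(W[:,2],[3,97]),3),"rect c",np.round(r[0],1),np.round(r[1],1),"long axis",round(a,1))
        e=(np.array(r[0])/1000-s["position"][:2]); d=((a+90-clo)+90)%180-90
        print("   move dxy",np.round(e,4),"turn for closing across",round(d,1))
E
python3 -c "
from h import *
look('marker','w1.png')"
```

```text
t 2.48 tcp [ 0.3806 -0.2924  0.3546] closing 24.1 tilt [ 0.  0. -1.] gap 1.001
```

View pics/w1.png

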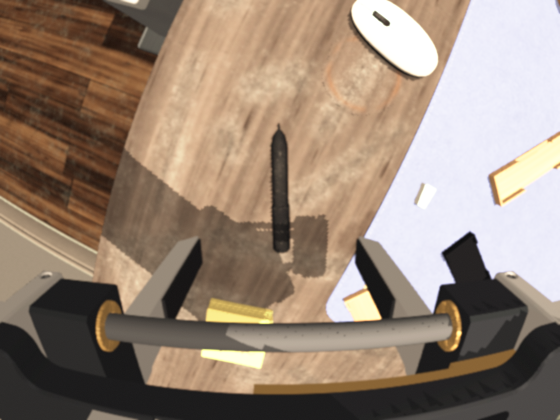

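The wrist picture shows the marker running from its tip at (279,127) to its end at (282,250), centred between the fingers. The network missed it, so I measure those pixels directly.

```bash
cat >> h.py <<'E'
def wmap(name="wrist"):
    s=arm.read_state(); c=arm.capture("wrist"); q=np.array(s["eef_rot"]); R=Ro.from_quat(q[[1,2,3,0]]).as_matrix()
    v,u=np.mgrid[:420,:560]; d=c["z_map"]; x=(u-c["cx"])/c["fx"]; y=(v-c["cy"])/c["fy"]; th=np.hypot(x,y); k=np.tan(np.minimum(th,1.5))/np.maximum(th,1e-9)
    T=np.array(c["tool_from_camera"]); W=(np.dstack([x*k*d,y*k*d,d])@T[:3,:3].T+T[:3,3])@R.T+s["position"]
    return s,c,W
E
python3 - <<'E'
from h import *
s,c,W=wmap()
f=c["frame"].astype(int).sum(2); m=np.zeros((420,560),bool); m[115:260,265:300]=True
m&=(W[...,2]>0.009)&(W[...,2]<.04)
P=W[m]; r=cv2.minAreaRect((P[:,:2]*1000).astype(np.float32)); print(len(P),r,np.percentile(P[:,2],[3,50,97]))
t=W[380,280];
E
```

```text
1989 ((381.4413757324219, -286.5393981933594), (18.585556030273438, 134.17877197265625), 24.546831130981445) [0.01166454 0.0168632  0.0194998 ]
```

Call:
{"op": "drive_tool", "data": {
  "targets": [
    [[0.001, 0.006, -0.03], [0, 0, 0.4]],
    [[0, 0, -0.04], [0, 0, 0]],
    [[0, 0, -0.04], [0, 0, 0]],
    [[0, 0, -0.025], [0, 0, 0]],
    [[0, 0, -0.012], [0, 0, 0]],
    [[0, 0, -0.0045], [0, 0, 0]],
    [[0, 0, 0], [0, 0, 0]]
  ]
}}

```text
clock: 3.5
position: [0.3805, -0.2886, 0.2036]
eef_rot: [0.0, 0.544, 0.839, -0.0]
force: [0.4, -0.2, 0.0]
finger_gap: 1.0
grip_force: 0.0
```

Call:
{"op": "drive_tool", "data": {
  "targets": [
    [[0, 0, 0], [0, 0, 0]],
    [[0, 0, 0], [0, 0, 0]],
    [[0, 0, 0], [0, 0, 0]],
    [[0, 0, 0], [0, 0, 0]],
    [[0, 0, 0], [0, 0, 0]],
    [[0, 0, 0], [0, 0, 0]]
  ],
  "claw": 1,
  "force": 15
}}

```text
clock: 4.25
position: [0.3803, -0.2883, 0.2031]
eef_rot: [-0.0, 0.543, 0.839, -0.0]
force: [0.2, -0.6, -1.2]
finger_gap: 0.4
grip_force: 0.0
```

Call:
{"op": "drive_tool", "data": {
  "targets": [
    [[0, 0, 0], [0, 0, 0]],
    [[0, 0, 0], [0, 0, 0]],
    [[0, 0, 0], [0, 0, 0]],
    [[0, 0, 0], [0, 0, 0]],
    [[0, 0, 0.01], [0, 0, 0]],
    [[0, 0, 0.03], [0, 0, 0]],
    [[0, 0, 0.04], [0, 0, 0]],
    [[0, 0, 0.02], [0, 0, 0]]
  ]
}}

```text
clock: 5.25
position: [0.3806, -0.2883, 0.3056]
eef_rot: [0.001, 0.543, 0.84, -0.0]
force: [-0.4, 0.1, -0.7]
finger_gap: 0.199
grip_force: 14.9
```

Call:
{"op": "drive_tool", "data": {
  "targets": [
    [[0.03, 0.018, 0], [0, 0, -7]],
    [[0.037, 0.022, 0], [0, 0, -8]],
    [[0.037, 0.022, 0], [0, 0, -8]],
    [[0.037, 0.022, 0], [0, 0, -8]],
    [[0.037, 0.022, 0], [0, 0, -8]],
    [[0.037, 0.022, 0], [0, 0, -8]],
    [[0.037, 0.022, 0], [0, 0, -8]],
    [[0.02, 0.012, 0], [0, 0, -7.5]]
  ]
}}

```text
clock: 6.25
position: [0.6537, -0.1245, 0.3037]
eef_rot: [-0.0, 0.901, 0.435, 0.0]
force: [0.0, 0.2, 0.4]
finger_gap: 0.199
grip_force: 14.9
```

```bash
python3 -c "
from h import *
look('marker_rest','w2.png')
look('marker',n=2,zlo=.05)"
```

```text
t 6.25 tcp [ 0.6537 -0.1245  0.3037] closing -38.5 tilt [ 0.     0.001 -1.   ] gap 0.199
marker_rest 0.77 [287. 171.  54. 138.] n 3927 med [ 0.695 -0.082  0.005] z3/97 [0.003 0.015] rect c [ 677.6 -103.9] [120.3  42. ] long axis 51.3
   move dxy [0.0238 0.0207] turn for closing across -0.3
t 6.35 tcp [ 0.6538 -0.124   0.3036] closing -38.3 tilt [ 0.001  0.001 -1.   ] gap 0.196
marker 0.76 [278. 230.  32. 184.] n 5003 med [ 0.663 -0.112  0.117] z3/97 [0.111 0.119] rect c [ 660.7 -114.2] [111.8  18.5] long axis 52.6
   move dxy [0.0069 0.0098] turn for closing across 1.0
marker 0.72 [287. 173.  51. 139.] n 3690 med [ 0.697 -0.069  0.11 ] z3/97 [0.004 0.015] rect c [696.5 -69.1] [0.4 0.7] long axis 97.4
   move dxy [0.0428 0.0549] turn for closing across 45.7
```

View pics/w2.png

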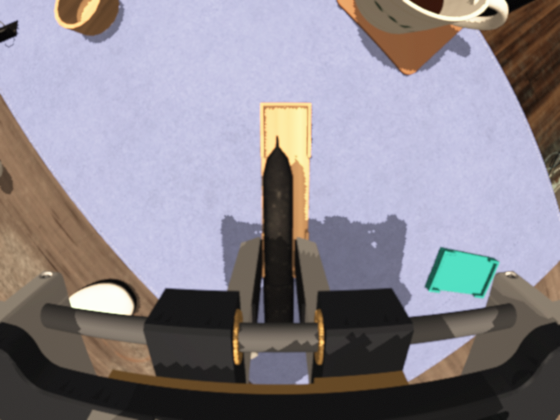

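Call:
{"op": "drive_tool", "data": {
  "targets": [
    [[0.012, 0.005, 0], [0, 0, -1]],
    [[0, 0, -0.02], [0, 0, 0]],
    [[0, 0, -0.03], [0, 0, 0]],
    [[0, 0, -0.02], [0, 0, 0]],
    [[0, 0, -0.01], [0, 0, 0]],
    [[0, 0, 0], [0, 0, 0]],
    [[0, 0, 0], [0, 0, 0]]
  ]
}}

```text
clock: 7.32
position: [0.6647, -0.1214, 0.224]
eef_rot: [0.0, 0.904, 0.428, 0.0]
force: [-0.1, -0.1, 0.0]
finger_gap: 0.197
grip_force: 14.9
```

```bash
python3 -c "
from h import *
look('marker_rest')"
```

```text
t 7.33 tcp [ 0.6647 -0.1214  0.224 ] closing -39.3 tilt [ 0.001 -0.    -1.   ] gap 0.197
marker_rest 0.84 [277. 217.  75. 212.] n 6153 med [ 0.696 -0.078  0.005] z3/97 [0.004 0.015] rect c [ 669.1 -114.3] [148.   41.8] long axis 51.7
   move dxy [0.0044 0.0071] turn for closing across 1.0
```

Call:
{"op": "drive_tool", "data": {
  "targets": [
    [[0.002, 0.003, 0], [0, 0, 0]],
    [[0, 0, -0.006], [0, 0, 0]],
    [[0, 0, -0.005], [0, 0, 0]],
    [[0, 0, -0.003], [0, 0, 0]],
    [[0, 0, 0], [0, 0, 0]],
    [[0, 0, 0], [0, 0, 0]]
  ]
}}

```text
clock: 8.18
position: [0.6663, -0.1184, 0.209]
eef_rot: [-0.0, 0.904, 0.428, -0.0]
force: [0.3, -0.5, -0.4]
finger_gap: 0.201
grip_force: 15.0
```

Call:
{"op": "drive_tool", "data": {
  "targets": [
    [[0, 0, 0], [0, 0, 0]],
    [[0, 0, 0], [0, 0, 0]],
    [[0, 0, 0], [0, 0, 0]],
    [[0, 0, 0.01], [0, 0, 0]],
    [[0, 0, 0.03], [0, 0, 0]],
    [[0, 0, 0.05], [0, 0, 0]],
    [[0, 0, 0.05], [0, 0, 0]],
    [[0, 0, 0.01], [0, 0, 0]]
  ],
  "claw": -1
}}

```text
clock: 9.18
position: [0.6668, -0.1183, 0.3637]
eef_rot: [0.002, 0.904, 0.428, 0.002]
force: [0.1, 0.5, -0.2]
finger_gap: 0.991
grip_force: 0.0
```

```bash
python3 -c "
from h import *
look('marker',n=1,zlo=.017,zhi=.05)
look('marker_rest',n=1,zlo=.003,zhi=.05)
look('mouse',n=2,zlo=.004,zhi=.05)"
```

```text
t 9.18 tcp [ 0.6668 -0.1183  0.3637] closing -39.3 tilt [ 0.006 -0.001 -1.   ] gap 0.991
marker 0.86 [275. 195.  20. 124.] n 1956 med [ 0.666 -0.119  0.023] z3/97 [0.018 0.026] rect c [ 666.4 -118.6] [128.7  17.9] long axis 51.1
   move dxy [-0.0004 -0.0004] turn for closing across 0.4
t 9.28 tcp [ 0.6664 -0.1184  0.3608] closing -39.3 tilt [ 0.002 -0.    -1.   ] gap 0.998
marker_rest 0.62 [278. 190.  43. 146.] n 3855 med [ 0.675 -0.107  0.005] z3/97 [0.003 0.016] rect c [ 667.  -117.4] [156.5  42.1] long axis 51.8
   move dxy [0.0006 0.001 ] turn for closing across 1.1
t 9.38 tcp [ 0.6661 -0.1184  0.3582] closing -39.3 tilt [-0.001  0.    -1.   ] gap 1.001
mouse 0.97 [125. 290.  44.  46.] n 1069 med [ 0.452 -0.088  0.018] z3/97 [-0.001  0.23 ] rect c [446.9 -87.5] [50.5 57.6] long axis 175.6
   move dxy [-0.2192  0.0309] turn for closing across -55.0
```

Call:
{"op": "drive_tool", "data": {
  "targets": [
    [[-0.021, 0.0024, 0], [0, 0, 10]],
    [[-0.021, 0.0024, 0], [0, 0, 10]],
    [[-0.021, 0.0024, 0], [0, 0, 10]],
    [[-0.021, 0.0024, 0], [0, 0, 10]],
    [[-0.021, 0.0024, 0], [0, 0, 10]],
    [[-0.021, 0.0024, 0], [0, 0, 10]],
    [[-0.021, 0.0024, 0], [0, 0, 10]],
    [[-0.021, 0.0024, 0], [0, 0, 10]]
  ]
}}

```text
clock: 10.48
position: [0.4975, -0.099, 0.3583]
eef_rot: [-0.001, 0.415, 0.91, -0.0]
force: [0.2, -0.4, -0.1]
finger_gap: 0.999
grip_force: 0.0
```

Call:
{"op": "drive_tool", "data": {
  "targets": [
    [[-0.02, 0.0024, 0], [0, 0, 10]],
    [[-0.02, 0.0024, 0], [0, 0, 10]],
    [[-0.02, 0.0024, 0], [0, 0, 10]],
    [[-0.02, 0.0024, 0], [0, 0, 10]],
    [[0, 0, 0], [0, 0, 0]],
    [[0, 0, 0], [0, 0, 0]]
  ]
}}

```text
clock: 11.22
position: [0.4189, -0.0898, 0.359]
eef_rot: [0.0, 0.083, 0.997, 0.0]
force: [0.1, 0.6, -0.9]
finger_gap: 1.0
grip_force: 0.0
```

```bash
python3 -c "
from h import *
look('mouse','w3.png',n=2,zlo=.004,zhi=.05)"
```

```text
t 11.22 tcp [ 0.4189 -0.0898  0.359 ] closing 80.4 tilt [ 0.  0. -1.] gap 1.0
mouse 0.87 [280. 194.  50. 103.] n 4362 med [ 0.419 -0.088  0.018] z3/97 [0.013 0.021] rect c [421.2 -88.2] [ 54.2 105.4] long axis 168.7
   move dxy [0.0023 0.0016] turn for closing across -1.7
```

Call:
{"op": "drive_tool", "data": {
  "targets": [
    [[0.002, 0.001, -0.03], [0, 0, -1.5]],
    [[0, 0, -0.045], [0, 0, 0]],
    [[0, 0, -0.04], [0, 0, 0]],
    [[0, 0, -0.025], [0, 0, 0]],
    [[0, 0, -0.012], [0, 0, 0]],
    [[0, 0, -0.005], [0, 0, 0]],
    [[0, 0, 0], [0, 0, 0]]
  ]
}}

```text
clock: 12.2
position: [0.4207, -0.0886, 0.2025]
eef_rot: [0.0, 0.095, 0.996, -0.0]
force: [0.1, -0.6, 0.0]
finger_gap: 0.998
grip_force: 0.0
```

Call:
{"op": "drive_tool", "data": {
  "targets": [
    [[0, 0, 0], [0, 0, 0]],
    [[0, 0, 0], [0, 0, 0]],
    [[0, 0, 0], [0, 0, 0]],
    [[0, 0, 0], [0, 0, 0]],
    [[0, 0, 0], [0, 0, 0]],
    [[0, 0, 0], [0, 0, 0]],
    [[0, 0, 0], [0, 0, 0]]
  ],
  "claw": 1,
  "force": 20
}}

```text
clock: 13.08
position: [0.4204, -0.0886, 0.2022]
eef_rot: [0.0, 0.094, 0.996, -0.0]
force: [-0.7, -1.3, 4.3]
finger_gap: 0.581
grip_force: 20.0
```

Call:
{"op": "drive_tool", "data": {
  "targets": [
    [[0, 0, 0.01], [0, 0, 0]],
    [[0, 0, 0.04], [0, 0, 0]],
    [[0, 0, 0.055], [0, 0, 0]],
    [[0, 0.01, 0.04], [0, 0, 0]],
    [[0.01, 0.035, 0.005], [0, 0, -4]],
    [[0.013, 0.048, 0], [0, 0, -4]],
    [[0.013, 0.048, 0], [0, 0, -4]],
    [[0.013, 0.048, 0], [0, 0, -4]]
  ]
}}

```text
clock: 14.08
position: [0.4694, 0.1021, 0.3527]
eef_rot: [0.0, 0.233, 0.972, -0.0]
force: [-0.2, -1.1, -0.6]
finger_gap: 0.58
grip_force: 20.0
```

Call:
{"op": "drive_tool", "data": {
  "targets": [
    [[0.013, 0.048, 0], [0, 0, -4]],
    [[0.013, 0.048, 0], [0, 0, -4]],
    [[0.013, 0.048, 0], [0, 0, -4]],
    [[0.013, 0.048, 0], [0, 0, -4]],
    [[0.013, 0.045, 0], [0, 0, -3.5]],
    [[0, 0, 0], [0, 0, 0]]
  ]
}}

```text
clock: 14.82
position: [0.5335, 0.3408, 0.3524]
eef_rot: [-0.001, 0.392, 0.92, 0.001]
force: [-1.0, -0.6, -1.3]
finger_gap: 0.58
grip_force: 20.0
```

```bash
python3 -c "
from h import *
look('mouse_pad','w4.png',n=2,zlo=-.004,zhi=.015)
look('mouse',n=1,zlo=.1)"
```

```text
t 14.82 tcp [0.5335 0.3408 0.3524] closing 43.9 tilt [-0.001  0.002 -1.   ] gap 0.58
mouse_pad 0.96 [324. 164.  88. 130.] n 8264 med [0.539 0.407 0.004] z3/97 [0.002 0.005] rect c [548.5 395. ] [ 89.  139.8] long axis 132.4
   move dxy [0.015  0.0543] turn for closing across -1.5
t 14.93 tcp [0.534  0.3375 0.3522] closing 43.7 tilt [-0.001 -0.    -1.   ] gap 0.58
mouse 0.57 [281. 246.  95. 157.] n 12953 med [0.528 0.345 0.168] z3/97 [0.163 0.171] rect c [531.5 341.6] [54.8 96.4] long axis 131.7
   move dxy [-0.0025  0.0041] turn for closing across -2.1
```

View pics/w4.png

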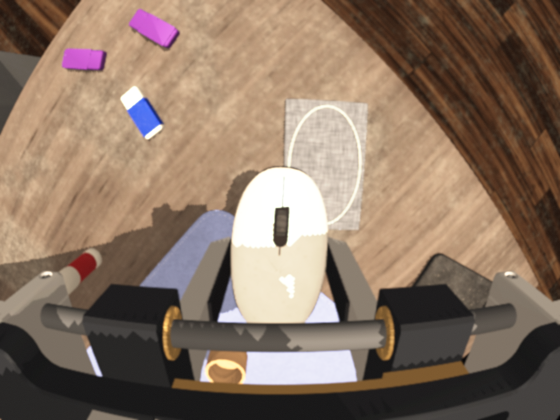

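Call:
{"op": "drive_tool", "data": {
  "targets": [
    [[0.0075, 0.029, 0], [0, 0, -1]],
    [[0.007, 0.0285, -0.02], [0, 0, 0]],
    [[0, 0, -0.045], [0, 0, 0]],
    [[0, 0, -0.04], [0, 0, 0]],
    [[0, 0, -0.02], [0, 0, 0]],
    [[0, 0, -0.01], [0, 0, 0]],
    [[0, 0, 0], [0, 0, 0]],
    [[0, 0, 0], [0, 0, 0]]
  ]
}}

```text
clock: 16.02
position: [0.5492, 0.3952, 0.2185]
eef_rot: [0.0, 0.401, 0.916, 0.001]
force: [0.6, 0.2, -1.0]
finger_gap: 0.576
grip_force: 20.0
```

```bash
python3 -c "
from h import *
look('mouse_pad','w5.png',n=2,zlo=-.004,zhi=.015)"
```

```text
t 16.02 tcp [0.5492 0.3952 0.2185] closing 42.7 tilt [ 0.001  0.001 -1.   ] gap 0.576
mouse_pad 0.94 [277. 226. 141. 188.] n 9720 med [0.515 0.426 0.004] z3/97 [0.003 0.005] rect c [546.5 396.9] [ 86.3 132.5] long axis 132.9
   move dxy [-0.0027  0.0018] turn for closing across 0.3
```

Call:
{"op": "drive_tool", "data": {
  "targets": [
    [[-0.0005, 0, -0.005], [0, 0, 0]],
    [[0, 0, -0.004], [0, 0, 0]],
    [[0, 0, -0.002], [0, 0, 0]],
    [[0, 0, 0], [0, 0, 0]],
    [[0, 0, 0], [0, 0, 0]]
  ]
}}

```text
clock: 16.75
position: [0.5483, 0.395, 0.2068]
eef_rot: [0.0, 0.401, 0.916, -0.0]
force: [-4.7, -4.4, 16.5]
finger_gap: 0.577
grip_force: 20.0
```

Call:
{"op": "drive_tool", "data": {
  "targets": [
    [[0, 0, 0], [0, 0, 0]],
    [[0, 0, 0], [0, 0, 0]],
    [[0, 0, 0], [0, 0, 0]],
    [[0, 0, 0.01], [0, 0, 0]],
    [[0, 0, 0.03], [0, 0, 0]],
    [[0, 0, 0.05], [0, 0, 0]],
    [[0, 0, 0.05], [0, 0, 0]],
    [[0, 0, 0.03], [0, 0, 0]]
  ],
  "claw": -1
}}

```text
clock: 17.75
position: [0.5482, 0.3952, 0.3796]
eef_rot: [0.001, 0.401, 0.916, 0.001]
force: [0.5, -0.8, -0.2]
finger_gap: 0.999
grip_force: 0.0
```

```bash
python3 -c "
from h import *
look('mouse',n=1,zlo=.009,zhi=.05)
look('mouse_pad',n=1,zlo=-.004,zhi=.015)"
```

```text
t 17.75 tcp [0.5482 0.3952 0.3796] closing 42.7 tilt [ 0.002  0.002 -1.   ] gap 0.999
mouse 0.76 [280. 190.  49.  99.] n 4097 med [0.547 0.397 0.023] z3/97 [0.018 0.026] rect c [549.4 394.9] [ 54.4 106.1] long axis 131.1
   move dxy [ 0.0012 -0.0003] turn for closing across -1.5
t 17.85 tcp [0.5484 0.3955 0.3805] closing 42.7 tilt [ 0.004  0.003 -1.   ] gap 1.003
mouse_pad 0.69 [275. 184.  80. 113.] n 4744 med [0.537 0.405 0.004] z3/97 [0.002 0.006] rect c [548.6 395.4] [ 87.  136.4] long axis 133.5
   move dxy [ 0.0001 -0.0001] turn for closing across 0.8
```

Call:
{"op": "drive_tool", "data": {
  "targets": [
    [[-0.03, -0.015, -0.004], [0, 0, 6]],
    [[-0.03, -0.015, -0.004], [0, 0, 6]],
    [[-0.03, -0.015, -0.004], [0, 0, 6]],
    [[-0.03, -0.015, -0.004], [0, 0, 6]],
    [[-0.03, -0.015, -0.004], [0, 0, 6]],
    [[-0.03, -0.014, -0.004], [0, 0, 6]],
    [[0, 0, 0], [0, 0, 0]],
    [[0, 0, 0], [0, 0, 0]]
  ]
}}

```text
clock: 18.95
position: [0.3688, 0.3059, 0.3519]
eef_rot: [-0.0, 0.099, 0.995, -0.0]
force: [0.4, 0.3, -0.2]
finger_gap: 0.999
grip_force: 0.0
```

```bash
python3 -c "
from h import *
look('eraser','w6.png',n=3,zlo=.007,zhi=.05)"
```

```text
t 18.95 tcp [0.3688 0.3059 0.3519] closing 78.6 tilt [-0. -0. -1.] gap 0.999
eraser 0.88 [280. 192.  24.  54.] n 1153 med [0.368 0.308 0.011] z3/97 [0.009 0.013] rect c [368.7 307.6] [22.6 56.3] long axis 167.2
   move dxy [-0.0001  0.0017] turn for closing across -1.4
eraser 0.81 [342. 131.  37.  58.] n 1321 med [0.315 0.381 0.011] z3/97 [0.004 0.013] rect c [315.1 381.5] [55.9 23.7] long axis 8.4
   move dxy [-0.0537  0.0756] turn for closing across 19.8
eraser 0.69 [257.  97.  48.  51.] n 1271 med [0.267 0.305 0.011] z3/97 [0.009 0.013] rect c [267.1 304.6] [55.9 22.1] long axis 32.4
   move dxy [-0.1017 -0.0013] turn for closing across 43.8
```

View pics/w6.png

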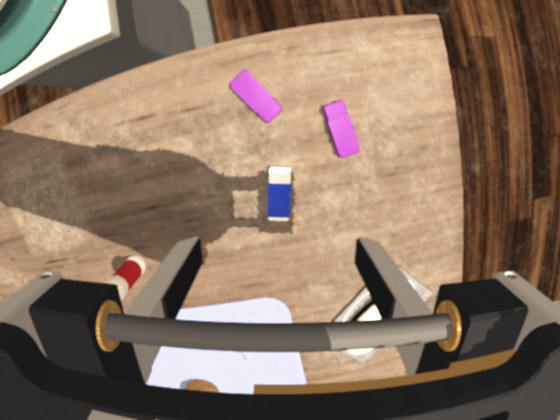

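The blue eraser is at (280,193), between the fingers. The purple look-alikes at (256,96) and (341,129) are clear of the descent.

Call:
{"op": "drive_tool", "data": {
  "targets": [
    [[0, 0.0015, -0.03], [0, 0, -1.4]],
    [[0, 0, -0.045], [0, 0, 0]],
    [[0, 0, -0.04], [0, 0, 0]],
    [[0, 0, -0.02], [0, 0, 0]],
    [[0, 0, -0.01], [0, 0, 0]],
    [[0, 0, -0.005], [0, 0, 0]],
    [[0, 0, 0], [0, 0, 0]],
    [[0, 0, 0], [0, 0, 0]]
  ],
  "claw": -0.2
}}

```text
clock: 20.05
position: [0.3686, 0.3076, 0.2027]
eef_rot: [0.0, 0.111, 0.994, 0.0]
force: [-0.1, -0.6, -0.4]
finger_gap: 0.6
grip_force: 0.0
```

Call:
{"op": "drive_tool", "data": {
  "targets": [
    [[0, 0, 0], [0, 0, 0]],
    [[0, 0, 0], [0, 0, 0]],
    [[0, 0, 0], [0, 0, 0]],
    [[0, 0, 0], [0, 0, 0]],
    [[0, 0, 0], [0, 0, 0]],
    [[0, 0, 0], [0, 0, 0]]
  ],
  "claw": 1,
  "force": 12
}}

```text
clock: 20.8
position: [0.3684, 0.3075, 0.2021]
eef_rot: [0.0, 0.111, 0.994, -0.0]
force: [-0.0, -0.7, 1.6]
finger_gap: 0.231
grip_force: 12.0
```

Call:
{"op": "drive_tool", "data": {
  "targets": [
    [[0, 0, 0.01], [0, 0, 0]],
    [[0, 0, 0.045], [0, 0, 0]],
    [[0, 0, 0.055], [0, 0, 0]],
    [[0.005, -0.015, 0.04], [0, 0, 0]],
    [[0.01, -0.04, 0], [0, 0, -2]],
    [[0.014, -0.053, 0], [0, 0, -2]],
    [[0.014, -0.053, 0], [0, 0, -2]],
    [[0.014, -0.053, 0], [0, 0, -2]]
  ]
}}

```text
clock: 21.8
position: [0.4253, 0.0919, 0.3528]
eef_rot: [0.0, 0.18, 0.984, -0.0]
force: [1.3, 0.3, -0.0]
finger_gap: 0.234
grip_force: 12.0
```

Call:
{"op": "drive_tool", "data": {
  "targets": [
    [[0.014, -0.053, 0], [0, 0, -2]],
    [[0.014, -0.053, 0], [0, 0, -2]],
    [[0.014, -0.053, 0], [0, 0, -2]],
    [[0.014, -0.053, 0], [0, 0, -2]],
    [[0.014, -0.053, 0], [0, 0, -2]],
    [[0.014, -0.053, 0], [0, 0, -2]],
    [[0.014, -0.053, 0], [0, 0, -2]],
    [[0.014, -0.053, 0], [0, 0, -3]]
  ]
}}

```text
clock: 22.8
position: [0.5375, -0.3322, 0.3528]
eef_rot: [0.0, 0.324, 0.946, 0.0]
force: [1.2, 0.3, -0.9]
finger_gap: 0.231
grip_force: 12.0
```

Call:
{"op": "drive_tool", "data": {
  "targets": [
    [[0.01, -0.03, 0], [0, 0, 0]],
    [[0, -0.01, 0], [0, 0, 0]],
    [[0, 0, 0], [0, 0, 0]]
  ]
}}

```text
clock: 23.18
position: [0.5471, -0.3703, 0.3523]
eef_rot: [-0.0, 0.323, 0.946, 0.0]
force: [0.3, 0.6, -1.3]
finger_gap: 0.234
grip_force: 12.0
```

```bash
python3 -c "
from h import *
look('eraser_rest','w7.png',n=3,zlo=-.004,zhi=.05)
look('eraser',n=1,zlo=.1)"
```

```text
t 23.18 tcp [ 0.5471 -0.3703  0.3523] closing 52.3 tilt [ 0.     0.001 -1.   ] gap 0.234
eraser_rest 0.81 [396. 209.  47.  80.] n 3008 med [ 0.637 -0.278  0.007] z3/97 [0.005 0.014] rect c [ 638.7 -276. ] [51.4 80.8] long axis 150.1
   move dxy [0.0916 0.0943] turn for closing across 7.8
eraser_rest 0.68 [428. 290.  43.  50.] n 1447 med [ 0.755 -0.298  0.007] z3/97 [0.004 0.014] rect c [ 758.9 -300.9] [48.7 67.6] long axis 129.6
   move dxy [0.2118 0.0694] turn for closing across -12.7
eraser_rest 0.63 [267. 203.  53.  72.] n 2232 med [ 0.539 -0.377  0.005] z3/97 [0.003 0.012] rect c [ 549.2 -384.8] [49.2 78.4] long axis 141.7
   move dxy [ 0.0021 -0.0145] turn for closing across -0.6
t 23.27 tcp [ 0.5474 -0.3693  0.3525] closing 52.3 tilt [ 0.  0. -1.] gap 0.231
eraser 0.87 [277. 252.  38.  92.] n 3462 med [ 0.544 -0.366  0.161] z3/97 [0.157 0.163] rect c [ 547.9 -368.7] [22.7 57. ] long axis 141.7
   move dxy [0.0005 0.0006] turn for closing across -0.6
```

View pics/w7.png

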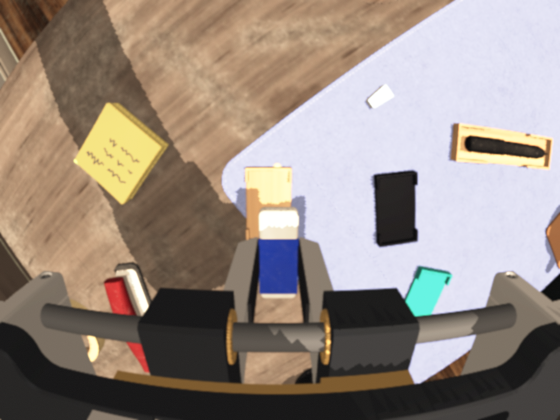

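The pale rest is at (268,205), right under the eraser. There are pens in a holder near (130,320), so I check their clearance and the rest's outline before going down.

Run:
```python
from h import *
s,c,W=wmap()
f=c["frame"].astype(int)
sel=np.zeros((420,560),bool); sel[150:275,235:305]=True
m=sel&(W[...,2]<.02)&(f[...,0]-f[...,2]>60)&(f[...,0]>120)
n,l,st,_=cv2.connectedComponentsWithStats(m.astype(np.uint8)); k=1+np.argmax(st[1:,4]); P=W[l==k]
print(st[k],cv2.minAreaRect((P[:,:2]*1000).astype(np.float32)))
for cam in("scene","side"):
    c=arm.capture(cam); P=world(c,np.ones((420,560),bool))
    d=np.hypot(P[:,0]-.549,P[:,1]+.385); q=P[(P[:,2]>.03)&(P[:,2]<.09)&(d<.3)]
    H,xe,ye=np.histogram2d(q[:,0],q[:,1],bins=[np.arange(.3,.86,.03),np.arange(-.7,-.08,.03)])
    for i,j in np.argwhere(H>3): print(cam,round(xe[i],2),round(ye[j],2),int(H[i,j]),end="; ")
    print()
```

```text
[ 245  167   45   73 1536] ((550.5296630859375, -385.9993896484375), (46.7255973815918, 82.31974029541016), 50.58245086669922)
scene 0.48 -0.61 7; scene 0.48 -0.58 13; scene 0.51 -0.61 20; scene 0.51 -0.58 53; scene 0.54 -0.61 59; scene 0.54 -0.58 6; scene 0.57 -0.64 21; scene 0.57 -0.61 39; scene 0.6 -0.64 50; scene 0.75 -0.52 40; scene 0.75 -0.49 83; scene 0.78 -0.55 5; scene 0.78 -0.52 6; scene 0.78 -0.49 56; scene 0.78 -0.46 103; scene 0.81 -0.52 4; scene 0.81 -0.49 7; scene 0.81 -0.46 65; 
side 0.48 -0.61 32; side 0.48 -0.58 19; side 0.51 -0.61 193; side 0.51 -0.58 53; side 0.54 -0.64 67; side 0.54 -0.61 176; side 0.57 -0.64 101; side 0.57 -0.61 46; side 0.6 -0.64 17; side 0.75 -0.52 188; side 0.75 -0.49 36; side 0.78 -0.55 243; side 0.78 -0.52 65; side 0.78 -0.49 128; side 0.78 -0.46 75; side 0.81 -0.55 4; side 0.81 -0.49 18; side 0.81 -0.46 6;
```

Call:
{"op": "drive_tool", "data": {
  "targets": [
    [[0.003, -0.016, -0.01], [0, 0, -0.6]],
    [[0, 0, -0.04], [0, 0, 0]],
    [[0, 0, -0.045], [0, 0, 0]],
    [[0, 0, -0.025], [0, 0, 0]],
    [[0, 0, -0.01], [0, 0, 0]],
    [[0, 0, -0.003], [0, 0, 0]],
    [[0, 0, 0], [0, 0, 0]],
    [[0, 0, 0], [0, 0, 0]]
  ]
}}

```text
clock: 24.52
position: [0.5506, -0.3868, 0.2201]
eef_rot: [0.001, 0.328, 0.945, -0.0]
force: [-0.5, 0.1, -0.5]
finger_gap: 0.233
grip_force: 12.0
```

Run:
```python
from h import *
s,c,W=wmap(); save(c["frame"],"w8.png")
print(s["position"])
f=c["frame"].astype(int)
m=(np.hypot(W[...,0]-.55,W[...,1]+.386)<.055)&(W[...,2]<.018)&(f[...,0]-f[...,2]>60)&(f[...,0]>120)
n,l,st,_=cv2.connectedComponentsWithStats(m.astype(np.uint8)); k=1+np.argmax(st[1:,4]); P=W[l==k]
print(st[k],cv2.minAreaRect((P[:,:2]*1000).astype(np.float32)))
```

```text
[ 0.55056018 -0.38678668  0.22010709]
[ 242  185   75   56 1248] ((534.4580078125, -373.4125061035156), (46.434383392333984, 37.7707633972168), 54.879127502441406)
```

View pics/w8.png

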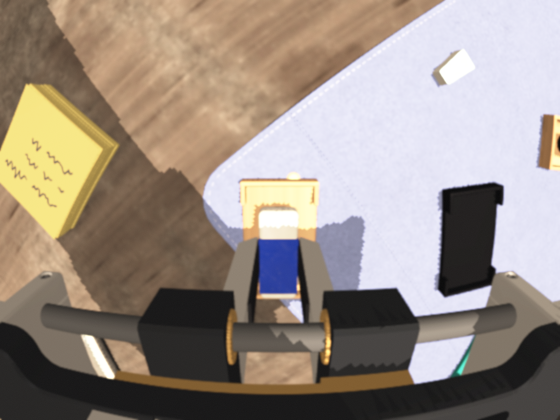

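The eraser sits centrally over the pale rest (columns 240–318), so I lower it and release.

Call:
{"op": "drive_tool", "data": {
  "targets": [
    [[0, 0.001, -0.005], [0, 0, 0]],
    [[0, 0, -0.004], [0, 0, 0]],
    [[0, 0, -0.0025], [0, 0, 0]],
    [[0, 0, 0], [0, 0, 0]],
    [[0, 0, 0], [0, 0, 0]]
  ]
}}

```text
clock: 25.2
position: [0.5504, -0.3856, 0.2076]
eef_rot: [0.0, 0.328, 0.945, -0.0]
force: [-0.8, 0.2, 1.9]
finger_gap: 0.233
grip_force: 12.0
```

Call:
{"op": "drive_tool", "data": {
  "targets": [
    [[0, 0, 0], [0, 0, 0]],
    [[0, 0, 0], [0, 0, 0]],
    [[0, 0, 0], [0, 0, 0]],
    [[0, 0, 0.01], [0, 0, 0]],
    [[0, 0, 0.03], [0, 0, 0]],
    [[0, 0, 0.05], [0, 0, 0]],
    [[0, 0, 0.05], [0, 0, 0]],
    [[0, 0, 0.03], [0, 0, 0]]
  ],
  "claw": -0.3
}}

```text
clock: 26.2
position: [0.5505, -0.3853, 0.3812]
eef_rot: [0.001, 0.328, 0.945, -0.0]
force: [-0.5, 0.5, -0.4]
finger_gap: 0.649
grip_force: 0.0
```

```bash
python3 -c "
from h import *
look('eraser_rest',n=3,zlo=-.004,zhi=.05)
look('eraser',n=1,zlo=.012,zhi=.05)
look('glue_stick',n=1,zlo=.02)"
```

```text
t 26.2 tcp [ 0.5505 -0.3853  0.3812] closing 51.7 tilt [ 0.002 -0.002 -1.   ] gap 0.649
eraser_rest 0.73 [398. 193.  41.  78.] n 2663 med [ 0.637 -0.278  0.007] z3/97 [0.005 0.014] rect c [ 639.9 -278.4] [48.7 85.1] long axis 150.0
   move dxy [0.0894 0.1069] turn for closing across 8.3
eraser_rest 0.73 [429. 265.  47.  44.] n 1315 med [ 0.753 -0.296  0.007] z3/97 [0.002 0.014] rect c [ 760.8 -295.2] [58.9 61.1] long axis 129.4
   move dxy [0.2103 0.0901] turn for closing across -12.3
eraser_rest 0.65 [277. 188.  48.  73.] n 1939 med [ 0.549 -0.384  0.005] z3/97 [0.003 0.013] rect c [ 552.2 -385.7] [47.3 84.2] long axis 141.8
   move dxy [ 0.0017 -0.0004] turn for closing across 0.2
t 26.3 tcp [ 0.5509 -0.3855  0.3822] closing 51.7 tilt [ 0.005 -0.003 -1.   ] gap 0.652
eraser 0.78 [277. 187.  22.  49.] n 1011 med [ 0.549 -0.383  0.017] z3/97 [0.015 0.019] rect c [ 549.9 -383.9] [21.8 54.7] long axis 142.1
   move dxy [-0.001   0.0015] turn for closing across 0.4
t 26.4 tcp [ 0.5502 -0.3855  0.3782] closing 51.7 tilt [ 0.001 -0.001 -1.   ] gap 0.65
```

Call:
{"op": "drive_tool", "data": {
  "targets": [
    [[-0.008, 0.03, 0], [0, 0, 0]],
    [[-0.012, 0.048, 0], [0, 0, 0]],
    [[-0.012, 0.048, 0], [0, 0, 0]],
    [[-0.012, 0.048, 0], [0, 0, 0]],
    [[-0.012, 0.048, 0], [0, 0, 0]],
    [[-0.012, 0.048, 0], [0, 0, 0]],
    [[-0.012, 0.048, 0], [0, 0, 0]],
    [[-0.012, 0.048, 0], [0, 0, 0]]
  ],
  "claw": -1
}}

```text
clock: 27.5
position: [0.4575, -0.0181, 0.377]
eef_rot: [-0.001, 0.328, 0.945, -0.0]
force: [1.0, 0.5, 0.4]
finger_gap: 1.001
grip_force: 0.0
```

Call:
{"op": "drive_tool", "data": {
  "targets": [
    [[-0.012, 0.048, 0], [0, 0, 0]],
    [[-0.012, 0.045, 0], [0, 0, 0]],
    [[-0.013, 0.045, 0], [0, 0, 0]],
    [[0, 0, 0], [0, 0, 0]],
    [[0, 0, 0], [0, 0, 0]]
  ]
}}

```text
clock: 28.12
position: [0.4214, 0.118, 0.3772]
eef_rot: [-0.0, 0.328, 0.945, -0.0]
force: [-0.0, -0.4, 0.2]
finger_gap: 0.998
grip_force: 0.0
```

```bash
python3 -c "
from h import *
look('glue_stick','w9.png',n=2,zlo=.085,zhi=.11)
look('glue_cup',n=2,zlo=.034,zhi=.05)"
```

```text
t 28.12 tcp [0.4214 0.118  0.3772] closing 51.7 tilt [-0.001 -0.    -1.   ] gap 0.998
glue_stick 0.77 [282. 202.  30.  50.] n 1133 med [0.42  0.122 0.095] z3/97 [0.01  0.096] rect c [420.7 121.2] [23.9 25.1] long axis 142.8
   move dxy [-0.0007  0.0032] turn for closing across 1.1
t 28.23 tcp [0.4216 0.1175 0.3773] closing 51.6 tilt [-0.001 -0.    -1.   ] gap 1.002
glue_cup 0.48 [377. 314.   9.  16.] n 75 med [0.619 0.121 0.037] z3/97 [0.001 0.235] rect c [619.1 120.7] [0.5 3.3] long axis 134.4
   move dxy [0.1975 0.0032] turn for closing across -7.2
glue_cup 0.26 [505. 131.  64. 114.] n 2330 med [nan nan nan] z3/97 [0.001 0.005] rect c [0. 0.] [0. 0.] long axis 0.0
   move dxy [-0.4216 -0.1175] turn for closing across 38.4
  return _methods._mean(a, axis=axis, dtype=dtype,
  ret = um.true_divide(
```

View pics/w9.png

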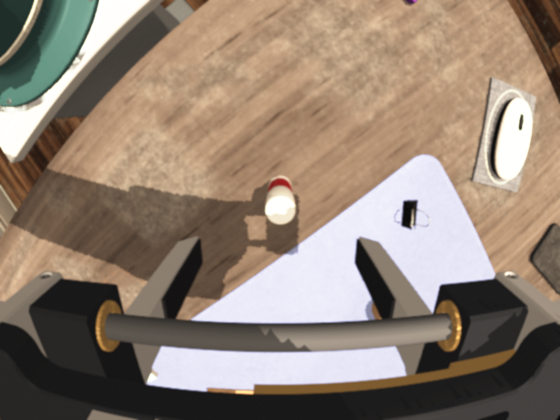

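The glue stick's top is at (281,208), between the fingers. I go down and grip it high, about 65 mm above its foot.

Call:
{"op": "drive_tool", "data": {
  "targets": [
    [[-0.001, 0.0035, 0], [0, 0, 0]],
    [[0, 0, -0.025], [0, 0, 0]],
    [[0, 0, -0.04], [0, 0, 0]],
    [[0, 0, -0.04], [0, 0, 0]],
    [[0, 0, -0.02], [0, 0, 0]],
    [[0, 0, -0.007], [0, 0, 0]],
    [[0, 0, 0], [0, 0, 0]]
  ]
}}

```text
clock: 29.2
position: [0.4204, 0.1221, 0.2459]
eef_rot: [-0.0, 0.328, 0.945, -0.0]
force: [0.7, 0.7, 0.5]
finger_gap: 1.001
grip_force: 0.0
```

Call:
{"op": "drive_tool", "data": {
  "targets": [
    [[0, 0, 0], [0, 0, 0]],
    [[0, 0, 0], [0, 0, 0]],
    [[0, 0, 0], [0, 0, 0]],
    [[0, 0, 0], [0, 0, 0]],
    [[0, 0, 0], [0, 0, 0]],
    [[0, 0, 0], [0, 0, 0]],
    [[0, 0, 0], [0, 0, 0]],
    [[0, 0, 0], [0, 0, 0]]
  ],
  "claw": 1,
  "force": 15
}}

```text
clock: 30.2
position: [0.4203, 0.122, 0.2456]
eef_rot: [-0.0, 0.328, 0.945, -0.0]
force: [-0.2, -0.0, -0.1]
finger_gap: 0.275
grip_force: 15.0
```

Call:
{"op": "drive_tool", "data": {
  "targets": [
    [[0, 0, 0], [0, 0, 0]],
    [[0, 0, 0], [0, 0, 0]],
    [[0, 0, 0.01], [0, 0, 0]],
    [[0, 0, 0.03], [0, 0, 0]],
    [[0, 0, 0.035], [0, 0, 0]],
    [[0, 0, 0.02], [0, 0, 0]],
    [[0, 0, 0], [0, 0, 0]]
  ]
}}

```text
clock: 31.08
position: [0.4206, 0.1221, 0.3421]
eef_rot: [0.001, 0.328, 0.945, 0.0]
force: [-0.9, -0.1, -1.0]
finger_gap: 0.277
grip_force: 15.0
```

Call:
{"op": "drive_tool", "data": {
  "targets": [
    [[0.03, 0.002, 0], [0, 0, 0]],
    [[0.045, 0.003, 0], [0, 0, 0]],
    [[0.05, 0.003, 0], [0, 0, 0]],
    [[0.05, 0.003, 0], [0, 0, 0]],
    [[0.035, 0.003, 0], [0, 0, 0]],
    [[0.006, 0, 0], [0, 0, 0]],
    [[0, 0, 0], [0, 0, 0]],
    [[0, 0, 0], [0, 0, 0]]
  ]
}}

```text
clock: 32.08
position: [0.6355, 0.1361, 0.3406]
eef_rot: [-0.0, 0.328, 0.945, -0.0]
force: [-0.5, 0.9, 0.2]
finger_gap: 0.275
grip_force: 15.0
```

Run:
```python
from h import *
look('glue_cup','w10.png',n=1,zlo=.034,zhi=.05)
s,c,W=wmap()
f=c["frame"].astype(int)
d=np.hypot(W[...,0]-.636,W[...,1]-.136)
P=W[(d<.04)&(W[...,2]>.034)&(W[...,2]<.046)]; print("rim",len(P))
from scipy.optimize import least_squares
r=least_squares(lambda p:np.hypot(P[:,0]-p[0],P[:,1]-p[1])-.024,[.636,.136],loss="soft_l1",f_scale=.002); print("cup",r.x,P[:,2].mean())
Q=W[(d<.03)&(W[...,2]>.10)&(W[...,2]<.16)]; print("stick",len(Q), np.median(Q,0) if len(Q) else 0)
```

```text
t 32.08 tcp [0.6355 0.1361 0.3406] closing 51.7 tilt [-0. -0. -1.] gap 0.275
glue_cup 0.79 [282. 201.  56.  55.] n 2173 med [0.627 0.145 0.038] z3/97 [0.003 0.039] rect c [635.3 139.9] [50.1 43.8] long axis 47.4
   move dxy [-0.0002  0.0039] turn for closing across 85.6
rim 566
cup [0.63797714 0.13773412] 0.03828973326095369
stick 1755 [0.62770572 0.14316867 0.1443809 ]
```

View pics/w10.png

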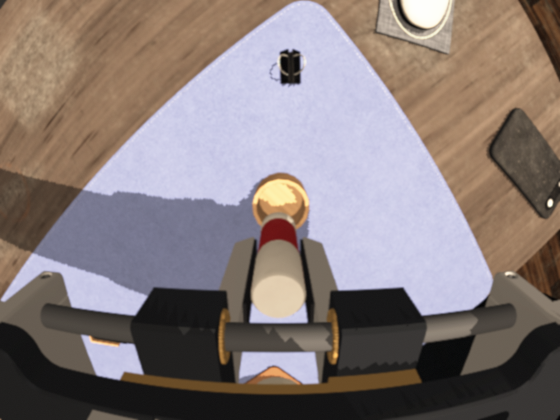

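The cup's rim is at (281,203), and the held stick is centred over it to within about 2 mm.

Call:
{"op": "drive_tool", "data": {
  "targets": [
    [[0.002, 0.001, 0], [0, 0, 0]],
    [[0, 0, -0.02], [0, 0, 0]],
    [[0, 0, -0.025], [0, 0, 0]],
    [[0, 0, -0.02], [0, 0, 0]],
    [[0, 0, -0.01], [0, 0, 0]],
    [[0, 0, 0], [0, 0, 0]],
    [[0, 0, 0], [0, 0, 0]]
  ]
}}

```text
clock: 33.1
position: [0.6386, 0.1371, 0.2663]
eef_rot: [0.0, 0.328, 0.945, 0.0]
force: [-0.2, 0.0, -0.1]
finger_gap: 0.277
grip_force: 15.0
```

Call:
{"op": "drive_tool", "data": {
  "targets": [
    [[0, 0, -0.007], [0, 0, 0]],
    [[0, 0, -0.003], [0, 0, 0]],
    [[0, 0, -0.002], [0, 0, 0]],
    [[0, 0, 0], [0, 0, 0]],
    [[0, 0, 0], [0, 0, 0]]
  ]
}}

```text
clock: 33.72
position: [0.6384, 0.137, 0.2537]
eef_rot: [0.0, 0.328, 0.945, -0.0]
force: [0.2, -0.2, -0.3]
finger_gap: 0.276
grip_force: 15.0
```

Call:
{"op": "drive_tool", "data": {
  "targets": [
    [[0, 0, -0.0015], [0, 0, 0]],
    [[0, 0, -0.001], [0, 0, 0]],
    [[0, 0, 0], [0, 0, 0]],
    [[0, 0, 0], [0, 0, 0]]
  ]
}}

```text
clock: 34.22
position: [0.6384, 0.137, 0.2516]
eef_rot: [0.0, 0.328, 0.945, -0.0]
force: [-2.8, -1.0, 7.1]
finger_gap: 0.273
grip_force: 15.0
```

Call:
{"op": "drive_tool", "data": {
  "targets": [
    [[0, 0, 0], [0, 0, 0]],
    [[0, 0, 0], [0, 0, 0]],
    [[0, 0, 0], [0, 0, 0]],
    [[0, 0, 0], [0, 0, 0]],
    [[0, 0, 0.02], [0, 0, 0]],
    [[0, 0, 0.04], [0, 0, 0]],
    [[0, 0, 0.05], [0, 0, 0]],
    [[0, 0, 0.04], [0, 0, 0]]
  ],
  "claw": -1
}}

```text
clock: 35.22
position: [0.6381, 0.1372, 0.4047]
eef_rot: [0.001, 0.328, 0.945, 0.001]
force: [0.5, -0.4, 0.8]
finger_gap: 0.996
grip_force: 0.0
```

Call:
{"op": "drive_tool", "data": {
  "targets": [
    [[-0.03, -0.04, 0], [0, 0, 0]],
    [[-0.03, -0.04, 0], [0, 0, 0]],
    [[-0.03, -0.04, 0], [0, 0, 0]],
    [[-0.02, -0.03, 0], [0, 0, 0]],
    [[0, 0, 0], [0, 0, 0]]
  ]
}}

```text
clock: 35.85
position: [0.5274, -0.015, 0.4024]
eef_rot: [0.001, 0.33, 0.944, -0.001]
force: [0.6, 1.3, 0.4]
finger_gap: 1.0
grip_force: 0.0
```

Run:
```python
from h import *
for cam in("scene","side"):
    c=arm.capture(cam); sl=(slice(120,410),slice(140,410)) if cam=="scene" else (slice(120,360),slice(180,420))
    save(cv2.resize(c["frame"][sl],None,fx=2.05,fy=2.05),cam+"_end.png")
    for n in("marker","eraser","glue_stick","mouse","binder_clip","sharpener"):
        for m in arm.masks_of(cam,n)[:2]:
            P=world(c,m["region"])
            if len(P): print(cam,n,round(m["confidence"],2),np.round(m["bbox"]),np.round(np.median(P,0),3),round(float(np.percentile(P[:,2],97)),3))
```

```text
scene marker 0.8 [264. 172.  47.  12.] [ 0.663 -0.118  0.022] 0.029
scene marker 0.21 [261. 176.  57.  18.] [ 0.669 -0.096  0.008] 0.018
scene eraser 0.69 [292. 361.  30.  16.] [0.266 0.305 0.012] 0.016
scene glue_stick 0.71 [204. 213.  12.  27.] [0.633 0.141 0.074] 0.104
scene mouse 0.78 [156. 321.  30.  43.] [0.54  0.398 0.024] 0.028
scene mouse 0.18 [158. 322.  46.  63.] [0.528 0.409 0.006] 0.008
scene sharpener 0.57 [323. 174.   9.  12.] [ 0.527 -0.22   0.014] 0.019
side marker 0.78 [331. 242.  29.  28.] [ 0.659 -0.133  0.022] 0.027
side eraser 0.76 [296. 324.  21.  25.] [ 0.551 -0.389  0.016] 0.02
side eraser 0.43 [208. 152.  16.  12.] [0.268 0.3   0.009] 0.015
side glue_stick 0.55 [320. 171.  10.  24.] [0.638 0.126 0.076] 0.102
side mouse 0.56 [288. 137.  15.   9.] [0.554 0.366 0.023] 0.028
side binder_clip 0.52 [287. 167.   6.  13.] [0.541 0.222 0.01 ] 0.025
side sharpener 0.51 [285. 272.   7.   8.] [ 0.528 -0.232  0.012] 0.015
```

View pics/side_end.png

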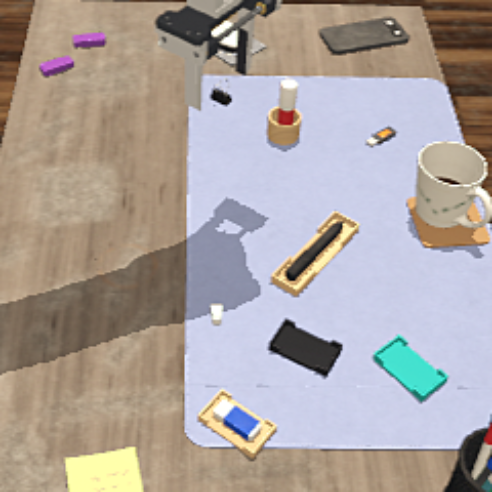

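View pics/scene_end.png

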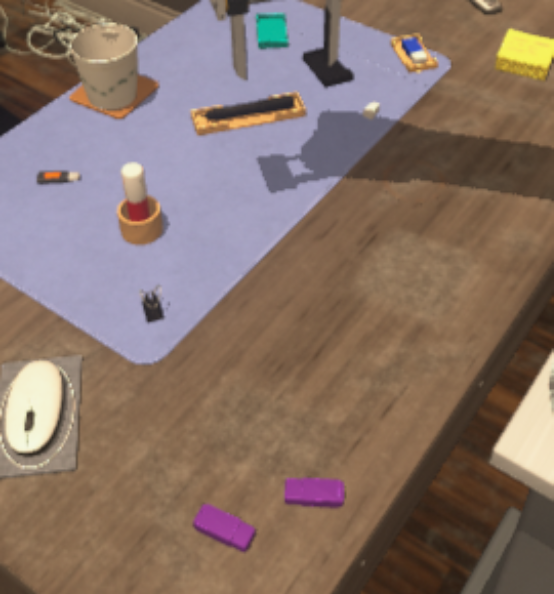

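Both pictures show all four things in place. The marker, eraser and upright glue stick are in their holders, and the mouse is inside the oval. The clip and sharpener have not moved.

```bash
python3 -c "
from plant import arm
print(arm.job_done())"
```

```text
the job is handed in; nothing more can be done
None
```

The job is handed in at about 36 s of the 99 s: the marker, eraser, glue stick and mouse are in their places and the binder clip and sharpener are where they were, going by the final pictures; no verdict was returned.

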